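Sweep the press dies into the bench drawer

ROBOT

A 7-joint arm with a two-finger parallel gripper is mounted at the origin on the work surface. World frame = base frame: x ahead of the robot, y to its left, z up, the work surface at z = 0. Lengths are in m, angles in rad, forces in N, time in s.
With the tool pointing down it reaches from about 0.35 to 0.775 m from the base axis. Payload 3.1 kg.
Tool frame: the origin (TCP) lies on the mounting face of the last link; the fingertips stand 173 mm ahead of it and the grasp point (between the pads) lies 155 mm ahead of it; z points along the fingers, y is the line along which they close (so a half turn about z gives the same grasp; the last joint's range is limited). The gripper opens to 85 mm and grips with 20 to 120 N. Pads are 22 mm wide; open, the fingers measure 114 mm over their backs; the gripper's body (76 mm by 85 mm) begins 54 mm behind the grasp point. The pads swing forward as they close: fully open they stand 13 mm farther back than shut.
Start: joints at [1.155, 0.311, 0.014, 1.512, -0.004, 1.319, -0.027], TCP at [0.201, -0.512, 0.405] pointing down, gripper open.
Joint ranges: [-2.7, 2.7], [-0.3, 1.91], [-1.27, 1.3], [0.12, 2.57], [-1.44, 4.58], [0.2, 2.03], [-3.05, 3.05]. Speed limits (rad/s): [2.79, 2.79, 3.14, 3.14, 3.14, 3.14, 3.14].

INTERFACE

Orientations are given as a unit quaternion [x, y, z, w].
In Python, from bench import arm, viewer gives the robot as it stands.
- The arm moves only by the tool servo_tool, never from a script. Its argument "deltas" is text: rows parted by semicolons, each of 7 numbers parted by spaces: the turn, a rotation vector about the tool's x, y, z in degrees, then the shift along the tool's x, y, z in m, then the closure, from -1 (fully open) to 1 (shut). In form: wx wy wz dx dy dz grip; .... A call has exactly 5 rows; each row is the pose to reach, as a shift and turn from the pose commanded when the call began, along the tool's axes at that moment; what a row does not reach only later rows make up. A row lasts 1/12 s, in which the tool goes at most 41.7 mm and 7.16 degrees, less where a joint would pass 70% of its speed; a pose out of reach is approached as far as the arm can. A call with a gripper value outside its range is refused whole. The fingers move at their own pace and stop on an object; "squeeze" is the grip in N (left out, the last holds). Time passes only in rows, so rows that repeat a pose let the fingers close, or fill a call up. It gives the time, the measured TCP pose, the force, the opening and the grip force at its end, in the units of the state.
- arm.state(): the state, without advancing time (a new reading comes with each control period).
- viewer.camera(name): name is "side" or "top"; returns the picture (480x640x3 uint8, blue, green, red); there is no depth.
- viewer.camera_info(name): a dict with "mtx" (3x3 intrinsics, pixels), "eye" and "attitude" of the camera in the world. Camera axes: x right, y down, z forward; pixel columns grow to the right and rows downward; lengths in m; the calibration is good to about 2 mm. A picture is of the moment at which its call begins. camera_info takes no time and is no camera call.
- arm.hand_in(): hands the job in; it is judged then, once.
The state is a dict: "clock": time; "joints": joint angles; "qvel": joint speeds; "tau": joint torques, N m; "tool_pos": TCP position; "orientation": TCP orientation; "contact_force": force on the tool from outside, world axes, zero at the start; "torque": the same for the moment, N m; "opening": finger opening in m; "gripper_force": force on a finger pad.
Only numpy, scipy, OpenCV 4.12 (cv2) and the standard library are available. Lean on these libraries where they do the work, as an engineer would, in place of code of your own. Each camera call takes 0.05 s, during which the arm holds its last target. There are 200 camera calls.

TASK

Sweep the three round aluminium press dies off the front edge of the raised bench top, so that they drop into the open drawer below it, then push the drawer fully shut. Only push the dies along with the fingers: do not pick up, lift or carry them. Leave the movement holder that stands among them, and everything else on the raised top, where it is.

Things in the scene. Friction and masses are not known exactly. Their poses are not given: they have to be found in the camera images.
- riser: Raised bench top: fixed cherry wood box 260 mm deep (x), 420 wide (y), 70 high, flat rimless top, shallow drawer in its front. Origin: at bench height straight below the middle of the top's front edge; x points from that edge back over the top, away from the robot, y left, z up. The top is z = 70 mm, x 0 to 260, y -210 to 210; the front face is x = 0.
- drawer (a joint): How far the drawer is pulled out of the front of the raised top towards the robot, in m: 0 fully shut against a hard stop, starts at 0.07 to 0.085, at most 0.1. It slides along the riser's x with about 1.5 N of friction and stays where it is left.
- drawer_in (a point): Drawer's inner floor at the middle of the inner face of its front panel; moves with it; axes as the riser's. Inside: x 0 to 214 mm, y -156 to 156 from here; floor 12 mm above the bench, walls 34 mm above the floor. Front panel 12 mm thick, upper edge 54 mm above the bench. With the drawer at value q this point is q in front of the top's front edge: the gap to drop into is q long.
- drawer_knob (a point): Middle of the outer (robot side) end face of the drawer's round steel knob, 24 mm in diameter, standing 20 mm out from the front panel's outer face, 34 mm above the bench; moves with the drawer.
- die_small: The smallest of the three turned aluminium press dies: a plain round disc 26 mm across and 10 mm thick with a 4 mm step of 20 mm diameter on top (14 mm high in all), small dark bore in the middle, about 20 g. Starts flat on the raised top, its centre 35 to 75 mm behind the front edge. Origin: centre of its underside, z up.
- die_medium: The middle one of the three turned aluminium press dies: a plain round disc 32 mm across and 10 mm thick with a 4 mm step of 25 mm diameter on top (14 mm high in all), small dark bore in the middle, about 30 g. Starts flat on the raised top, its centre 35 to 75 mm behind the front edge. Origin: centre of its underside, z up.
- die_large: The largest of the three turned aluminium press dies: a plain round disc 38 mm across and 10 mm thick with a 4 mm step of 30 mm diameter on top (14 mm high in all), small dark bore in the middle, about 42 g. Starts flat on the raised top, its centre 35 to 75 mm behind the front edge. Origin: centre of its underside, z up.
- holder: Movement holder, to be left alone: loose square orange plastic block with two jaws, 30 x 30 x 18 mm, standing in one row with the dies (any place in the row; neighbours at least 54 mm apart across the top, centre to centre along the riser's y). Origin: centre of its underside.
- crystal_pot: Round glass pot with a lid for watch crystals, 50 mm across, 42 mm high, loose, on the back of the raised top; leave alone. Origin: centre of its underside.
- screwdriver: Blue aluminium screwdriver 118 mm long, 11 mm thick, lying loose across the back of the raised top; leave alone. Origin: near its middle, at its underside; x towards its tip.
- spring_bar_tool: Steel spring bar tool 130 mm long, 8 mm thick, lying loose across the back of the raised top; leave alone. Origin: its middle, at its underside; x along it.
- loupe: Black plastic eye loupe, a cone 36 mm across and 28 mm high, loose, on the back of the raised top; leave alone. Origin: centre of its underside.
Things that resemble listed ones, but are neither listed nor needed, are in the scene too. Leave any green or turquoise look-alike of the die_medium alone.

How it is judged:
By the outcome, as a careful person would: the job done as asked, in the order asked, and still so for the second after the job is handed in, with the robot touching nothing.
It also fails if it takes over 56 s, if anything falls off the work surface, if the arm or the gripper's body presses on something with over 40 N, if the wrist force passes 120 N, or if a joint passes its speed limit or range.

## Working session

There is one attempt and no reset: what is moved stays moved. The work goes in short steps, Python scripts to look and compute and a tool call to move; the robot and the scene stay as the last step left them, time stands still between calls to the robot, and variables do not carry over. Pictures are saved under pics/ and viewed, at most 10 in all, crops included, and the job is handed in when it is done.

Besides the shell and the picture viewer there is one more tool, called after ">>>" as name(argument=value, ...) on one line, values as JSON. servo_tool: Moves the arm, as the interface text tells. Its arguments: {"type":"object","properties":{"deltas":{"type":"string"},"squeeze":{"type":"number"}},"required":["deltas"]}

```bash
mkdir -p pics; ls; python3 - <<'E'
from bench import arm, viewer
import cv2
s=arm.state();print(s)
for n in("top","side"):
    cv2.imwrite(f"pics/{n}0.png",viewer.camera(n));print(n,viewer.camera_info(n))
E
```

```text
pics
{'clock': 0.0, 'joints': array([ 1.15530872,  0.31173898,  0.01396503,  1.51306815, -0.00440398,
        1.31920318, -0.02719096]), 'qvel': array([-0.00078176, -0.0001535 ,  0.00016089, -0.00146799,  0.00060945,
       -0.00033785,  0.00073555]), 'tau': array([ 1.14431668e-05, -3.79919815e+01,  1.46018844e-01, -2.30591762e+01,
        1.22882603e-02,  1.35324421e-02,  2.31763767e-05]), 'tool_pos': array([ 0.20075025, -0.5117065 ,  0.40360874]), 'orientation': array([ 9.82575168e-01,  1.85861818e-01, -2.63598923e-04, -1.16397060e-03]), 'contact_force': array([-0.36512852,  0.54662364,  0.694974  ]), 'torque': array([ 0.02418757, -0.02342499,  0.03487692]), 'gripper_force': 0.0, 'opening': 0.08503031483923393}
top {'mtx': array([[577.69592241,   0.        , 322.53087425],
       [  0.        , 577.69592241, 241.47114745],
       [  0.        ,   0.        ,   1.        ]]), 'eye': array([ 0.59898086, -0.03406066,  0.93893854]), 'attitude': array([-0.69666003,  0.71663785, -0.02665527,  0.01960859])}
side {'mtx': array([[473.85258345,   0.        , 318.0871467 ],
       [  0.        , 473.85258345, 236.62821277],
       [  0.        ,   0.        ,   1.        ]]), 'eye': array([ 0.39935979, -0.72992858,  0.49918733]), 'attitude': array([ 0.84849036, -0.14654987,  0.08448028, -0.50144823])}
```

View pics/top0.png

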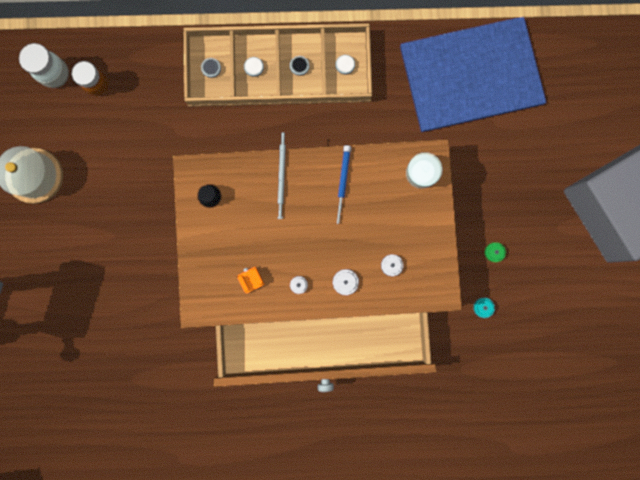

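View pics/side0.png

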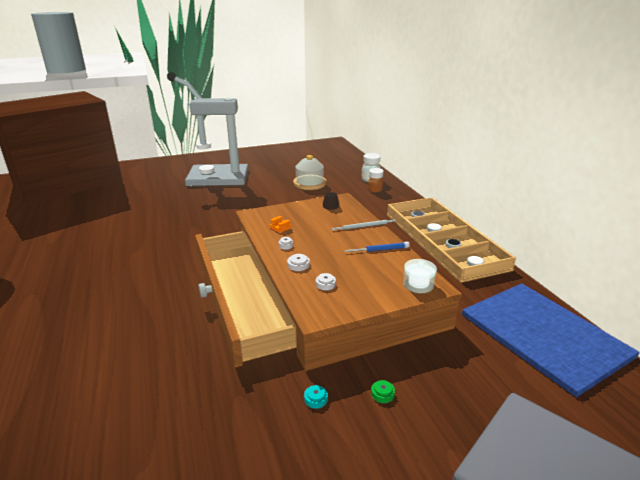

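Top view: riser corners are near (173,156), (448,141), (461,309) and (181,326). The holder is at (250,280), small die (299,285), large (346,282), medium (392,265) and knob (325,386). In the side view the dies are at (286,242), (298,262) and (326,282). I'll enlarge both for exact pixels.

```bash
python3 - <<'E'
import cv2,numpy as np
t=cv2.imread('pics/top0.png')[240:400,170:470];s=cv2.imread('pics/side0.png')[195:375,190:480]
a=cv2.resize(t,(750,400),interpolation=cv2.INTER_CUBIC)
for i in range(0,300,20):cv2.line(a,(int(i*2.5),0),(int(i*2.5),6 if i%100 else 14),(0,255,255),1)
cv2.imwrite('pics/tc.png',a)
cv2.imwrite('pics/sc.png',cv2.resize(s,None,fx=2.5,fy=2.5,interpolation=cv2.INTER_CUBIC))
E
```

```text
(no output)
```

View pics/tc.png

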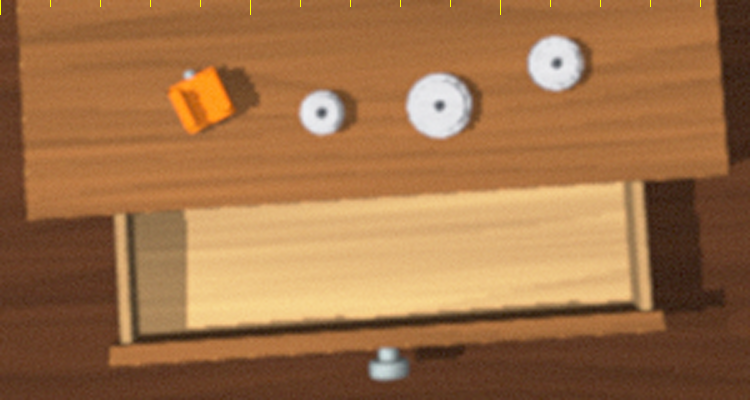

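View pics/sc.png

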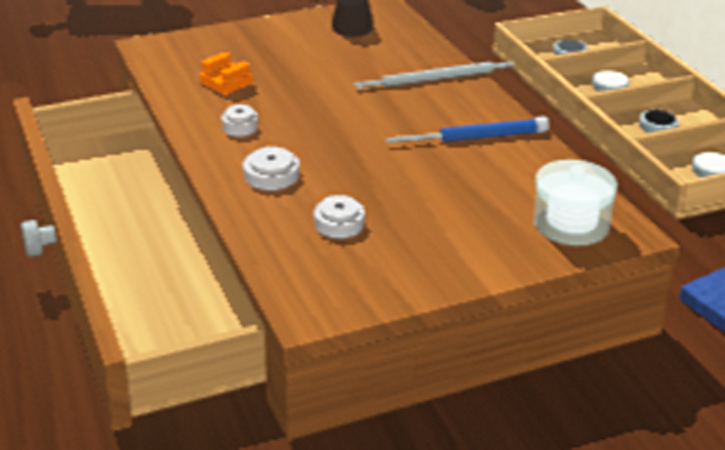

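In the crops, the top-view bores are at (322,113), (440,105) and (557,63), the front-edge corners at (28,218) and (728,174), and the knob end at (388,378). The side-view bores are at (239,109), (271,157) and (340,205), the corners at (118,42) and (287,350), and the knob end at (26,237). Next I'll triangulate these.

```bash
cat > h.py <<'E'
import numpy as np, cv2
from scipy.spatial.transform import Rotation as R
from bench import arm, viewer
def ray(n,p):
    i=viewer.camera_info(n); d=R.from_quat(i['attitude']).apply(np.linalg.inv(i['mtx'])@[p[0],p[1],1])
    return i['eye'],d/np.linalg.norm(d)
def plane(n,p,z):
    e,d=ray(n,p); return e+d*(z-e[2])/d[2]
def tri(a,b):
    (e,d),(f,g)=ray('top',a),ray('side',b)
    s=np.linalg.lstsq(np.c_[d,-g],f-e,rcond=None)[0]
    P,Q=e+d*s[0],f+g*s[1]; return (P+Q)/2,np.linalg.norm(P-Q)
T=lambda x,y:(170+x/2.5,240+y/2.5)
S=lambda x,y:(190+x/2.5,195+y/2.5)
E
python3 - <<'E'
from h import *
np.set_printoptions(precision=4,suppress=True)
for n,a,b in [('small',(322,113),(239,109)),('large',(440,105),(271,157)),('med',(557,63),(340,205)),('cl',(28,218),(118,42)),('cr',(728,174),(287,350)),('knob',(388,378),(26,237))]:
    print(n,*tri(T(*a),S(*b)),'plane',plane('top',T(*a),.034 if n=='knob' else .07 if n[0]=='c' else .084), plane('side',S(*b),.034 if n=='knob' else .07 if n[0]=='c' else .084))
cl=plane('top',T(28,218),.07);cr=plane('top',T(728,174),.07)
bl=plane('top',(173,156),.07);br=plane('top',(448,141),.07)
print(bl,br,np.linalg.norm(cl-cr),np.linalg.norm(bl-cl))
o=(cl+cr)/2;y=(cl-cr)/np.linalg.norm(cl-cr);x=np.array([y[1],-y[0],0])
print('o',o,'yaw',np.degrees(np.arctan2(x[1],x[0])))
f=lambda P:np.array([(P-o)@x,(P-o)@y])*1000
for n,a,z in [('small',(322,113),.084),('large',(440,105),.084),('med',(557,63),.084),('knob',(388,378),.034),('hold',(203,100),.088),('hL',(170,98),.088),('hR',(234,100),.085),('hT',(213,67),.085),('panelTopInL',(135,340),.054),('panelR',(640,308),.054),('wallL',(118,215),.05),('wallR',(648,180),.05)]:
    print(n,f(plane('top',T(*a),z)))
s=arm.state();print(R.from_quat(s['orientation']).as_matrix())
E
```

```text
small [ 0.5914 -0.0066  0.084 ] 0.00025535194304462244 plane [ 0.5912 -0.0065  0.084 ] [ 0.5915 -0.0065  0.084 ]
large [ 0.5939 -0.0763  0.0831] 0.0001718460114503034 plane [ 0.594  -0.0763  0.084 ] [ 0.5934 -0.0777  0.084 ]
med [ 0.617  -0.1466  0.0833] 0.0004978818774078915 plane [ 0.6168 -0.1464  0.084 ] [ 0.6169 -0.1476  0.084 ]
cl [0.5349 0.1712 0.066 ] 0.0030389548171605996 plane [0.5338 0.1706 0.07  ] [0.5351 0.1621 0.07  ]
cr [ 0.548  -0.249   0.0682] 0.0009239925770136211 plane [ 0.5477 -0.2484  0.07  ] [ 0.5478 -0.2512  0.07  ]
knob [ 0.4281 -0.0417  0.0343] 0.0031499351132497186 plane [ 0.4265 -0.0414  0.034 ] [ 0.4297 -0.042   0.034 ]
[0.7922 0.1798 0.07  ] [ 0.8042 -0.2396  0.07  ] 0.41922531653560635 0.25857959899222194
o [ 0.5407 -0.0389  0.07  ] yaw 1.9020445459971802
small [51.5674 30.6868]
large [ 51.9644 -39.1448]
med [  72.4476 -109.9396]
knob [-114.2386    1.2816]
hold [63.5174 99.8347]
hL [ 65.8824 119.0915]
hR [62.4086 81.958 ]
hT [82.5791 93.2487]
panelTopInL [-78.1599 152.4104]
panelR [ -78.3572 -153.8634]
wallL [ -2.9512 159.6127]
wallR [  -1.9345 -165.171 ]
[[ 0.9309  0.3652 -0.0009]
 [ 0.3652 -0.9309  0.002 ]
 [-0.0001 -0.0021 -1.    ]]
```

Everything agrees: z comes out near 0.084, the top is 419 mm wide, q is about 80 mm and the yaw is about 1.9°. I'll approach behind the medium die with the fingers shut, turning 19.5° to line up with the riser.

>>> servo_tool(deltas="0 0 6.5 0.038 -0.012 0 1; 0 0 13 0.076 -0.024 0 1; 0 0 19.5 0.114 -0.036 0 1; 0 0 19.5 0.152 -0.048 0 1; 0 0 19.5 0.19 -0.06 0 1", squeeze=20)

```text
clock: 0.52
tool_pos: [0.3568, -0.3853, 0.4043]
orientation: [1.0, 0.016, -0.0, -0.0]
contact_force: [0.5, -0.1, -0.6]
opening: 0.0252
gripper_force: 0.0
```

```bash
cat >> h.py <<'E'
np.set_printoptions(precision=4,suppress=True)
O=np.array([.5407,-.0389]);a=np.radians(1.9);X=np.array([np.cos(a),np.sin(a)]);Y=np.array([-X[1],X[0]])
def go(rx,ry,tipz):
    s=arm.state();M=R.from_quat(s['orientation']).as_matrix()
    t=np.r_[O+X*rx/1000+Y*ry/1000,tipz+.173]
    d=s['tool_pos']-np.r_[O,0]
    print('riser now',(d[:2]@X)*1000,(d[:2]@Y)*1000,'tipz',d[2]-.173,'clock',s['clock'],'F',s['contact_force'])
    print('delta tool',M.T@(t-s['tool_pos']),'rotvec',np.degrees((R.from_matrix(M).inv()*R.from_matrix(np.c_[np.r_[X,0],-np.r_[Y,0],[0,0,-1]])).as_rotvec()))
E
python3 -c "
from h import *
go(112,-110,.14)"
```

```text
riser now -195.3238768191989 -340.14567833748146 tipz 0.23127485425764915 clock 0.5167 F [ 0.5083 -0.0995 -0.5547]
delta tool [ 0.3072 -0.2304  0.0912] rotvec [-0.0296  0.0348 -0.0537]
```

>>> servo_tool(deltas="0 0 0 0.031 -0.023 0.009 1; 0 0 0 0.062 -0.046 0.018 1; 0 0 0 0.093 -0.069 0.027 1; 0 0 0 0.124 -0.092 0.036 1; 0 0 0 0.154 -0.115 0.045 1")

```text
clock: 0.93
tool_pos: [0.507, -0.2651, 0.3588]
orientation: [1.0, 0.017, -0.0, -0.0]
contact_force: [0.3, -0.4, 0.5]
opening: -0.0002
gripper_force: 0.0
```

>>> servo_tool(deltas="0 0 0 0.031 -0.023 0.009 1; 0 0 0 0.062 -0.046 0.018 1; 0 0 0 0.093 -0.069 0.027 1; 0 0 0 0.124 -0.092 0.036 1; 0 0 0 0.154 -0.115 0.045 1")

```text
clock: 1.35
tool_pos: [0.6571, -0.1452, 0.3135]
orientation: [1.0, 0.017, -0.001, -0.0]
contact_force: [0.8, -1.1, 0.2]
opening: 0.0001
gripper_force: 0.0
```

>>> servo_tool(deltas="0 0 0 0 0 0 1; 0 0 0 0 0 0 1; 0 0 0 0 0 0 1; 0 0 0 0 0 0 1; 0 0 0 0 0 0 1")

```text
clock: 1.77
tool_pos: [0.6551, -0.1488, 0.3154]
orientation: [1.0, 0.015, 0.0, 0.001]
contact_force: [-1.0, 0.3, -0.2]
opening: 0.0001
gripper_force: 0.0
```

```bash
python3 - <<'E'
from h import *
go(112,-110,.074)
s=viewer.camera('side');t=viewer.camera('top')
i=viewer.camera_info('side')
c=np.r_[O+X*.112-Y*.110,.14]; p=i['mtx']@R.from_quat(i['attitude']).inv().apply(c-i['eye']);p/=p[2];print('tip px',p)
cv2.imwrite('pics/m1.png',np.hstack([cv2.resize(s[120:360,200:440],(400,400)),cv2.resize(t[130:370,240:480],(400,400))]))
E
```

```text
riser now 110.68598386679308 -113.60026999054486 tipz 0.14236363732392232 clock 1.7667 F [-0.9527  0.2885 -0.1597]
delta tool [ 0.0013 -0.0037  0.0684] rotvec [ 0.0964 -0.0128 -0.1601]
tip px [349.5425 241.055    1.    ]
```

View pics/m1.png

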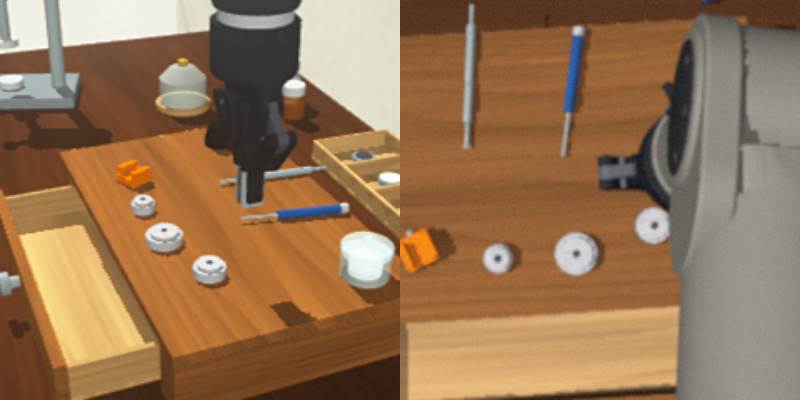

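Left half: the shut fingertip sits at side pixel (350,242), against a predicted (349.5,241), so the 173 mm length holds with the fingers shut. Descending behind the medium die.

>>> servo_tool(deltas="0 0 0 0 -0.001 0.016 1; 0 0 0 0 -0.002 0.032 1; 0 0 0 0.001 -0.003 0.05 1; 0 0 0 0.001 -0.003 0.064 1; 0 0 0 0.001 -0.003 0.064 1")

```text
clock: 2.28
tool_pos: [0.655, -0.144, 0.2474]
orientation: [1.0, 0.016, -0.003, -0.001]
contact_force: [-0.6, -1.5, -1.2]
opening: -0.0002
gripper_force: 0.0
```

>>> servo_tool(deltas="0 0 0 0 0 0 1; 0 0 0 0 0 0 1; 0 0 0 0 0 0 1; 0 0 0 0 0 0 1; 0 0 0 0 0 0 1")

```text
clock: 2.7
tool_pos: [0.6572, -0.1437, 0.2519]
orientation: [1.0, 0.017, 0.001, 0.0]
contact_force: [0.3, -0.4, -0.4]
opening: -0.0004
gripper_force: 0.0
```

```bash
python3 -c "
from h import *
go(112,-110,.075)"
```

```text
riser now 112.92387009979858 -108.56925102687377 tipz 0.07885373362824588 clock 2.7 F [ 0.2799 -0.4069 -0.3907]
delta tool [-0.0009  0.0014  0.0039] rotvec [ 0.0283 -0.1068  0.0138]
```

>>> servo_tool(deltas="0 0 0 -0.008 0 0.001 1; 0 0 0 -0.018 0 0.002 1; 0 0 0 -0.028 0 0.002 1; 0 0 0 -0.038 0 0.002 1; 0 0 0 -0.048 0 0.002 1")

```text
clock: 3.12
tool_pos: [0.6086, -0.1451, 0.2492]
orientation: [1.0, 0.017, 0.001, 0.0]
contact_force: [-0.4, 0.2, -0.7]
opening: -0.0004
gripper_force: 0.1
```

>>> servo_tool(deltas="0 0 0 -0.01 0 0 1; 0 0 0 -0.02 0 0 1; 0 0 0 -0.03 0 0 1; 0 0 0 -0.038 0 0 1; 0 0 0 -0.044 0 0 1")

```text
clock: 3.53
tool_pos: [0.5645, -0.1468, 0.2493]
orientation: [1.0, 0.017, 0.001, 0.0]
contact_force: [1.3, -0.9, 1.0]
opening: -0.0001
gripper_force: 0.1
```

```bash
python3 - <<'E'
from h import *
go(8,-110,.075)
s=viewer.camera('side');t=viewer.camera('top')
cv2.imwrite('pics/m2.png',np.hstack([cv2.resize(s[180:380,180:380],(400,400)),cv2.resize(t[200:400,280:480],(400,400))]))
E
```

```text
riser now 20.188407705420282 -108.58270005547944 tipz 0.07627925786816905 clock 3.5333 F [ 1.2842 -0.9347  0.9678]
delta tool [-0.0122  0.0014  0.0013] rotvec [ 0.0243 -0.0574  0.01  ]
```

View pics/m2.png

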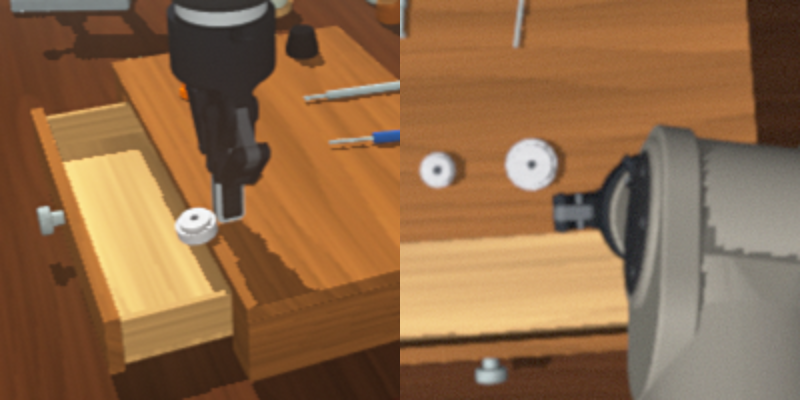

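The medium die is overhanging the edge just ahead of the fingers, with the face at about x = 9. I'll push it 20 mm further.

>>> servo_tool(deltas="0 0 0 -0.006 0 0 1; 0 0 0 -0.012 0 0 1; 0 0 0 -0.018 0 0 1; 0 0 0 -0.02 0 0 1; 0 0 0 -0.02 0 0 1")

```text
clock: 4.05
tool_pos: [0.5442, -0.1475, 0.2486]
orientation: [1.0, 0.017, -0.0, 0.0]
contact_force: [0.3, 0.5, -0.4]
opening: -0.0002
gripper_force: 0.0
```

>>> servo_tool(deltas="0 0 0 0 0 -0.03 1; 0 0 0 0 0 -0.05 1; 0 0 0 0.03 -0.02 -0.05 1; 0 0 0 0.06 -0.04 -0.05 1; 0 0 0 0.09 -0.06 -0.05 1")

```text
clock: 4.47
tool_pos: [0.634, -0.0843, 0.2998]
orientation: [1.0, 0.016, 0.001, 0.0]
contact_force: [1.2, -0.5, 0.1]
opening: -0.0001
gripper_force: 0.0
```

>>> servo_tool(deltas="0 0 0 0.008 -0.01 0 1; 0 0 0 0.008 -0.01 0 1; 0 0 0 0.008 -0.01 0 1; 0 0 0 0.008 -0.01 0 1; 0 0 0 0.008 -0.01 0 1")

```text
clock: 4.88
tool_pos: [0.6396, -0.0763, 0.2986]
orientation: [1.0, 0.015, -0.001, 0.001]
contact_force: [-0.3, -0.3, -0.6]
opening: 0.0
gripper_force: 0.0
```

```bash
python3 - <<'E'
from h import *
go(96,-39,.075)
s=viewer.camera('side');t=viewer.camera('top')
cv2.imwrite('pics/m3.png',np.hstack([cv2.resize(s[180:380,180:380],(400,400)),cv2.resize(t[200:400,250:450],(400,400))]))
E
```

```text
riser now 97.56828527591895 -40.66959293194538 tipz 0.12563421181895956 clock 4.8833 F [-0.3058 -0.3128 -0.643 ]
delta tool [-0.0015 -0.0018  0.0506] rotvec [ 0.1078  0.0669 -0.1468]
```

View pics/m3.png

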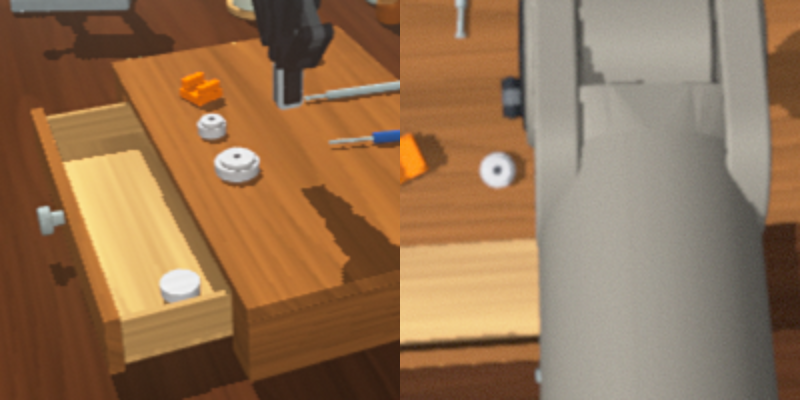

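The medium die lies flat in the drawer at side pixel (270,323). Now the large die.

>>> servo_tool(deltas="0 0 0 0 -0.001 0.015 1; 0 0 0 0 -0.001 0.03 1; 0 0 0 0 -0.001 0.042 1; 0 0 0 0 -0.001 0.049 1; 0 0 0 0 -0.001 0.05 1")

```text
clock: 5.4
tool_pos: [0.6394, -0.0736, 0.2467]
orientation: [1.0, 0.016, -0.002, -0.0]
contact_force: [0.1, 0.6, -0.3]
opening: 0.0001
gripper_force: 0.0
```

>>> servo_tool(deltas="0 0 0 -0.008 0 0 1; 0 0 0 -0.018 0 0 1; 0 0 0 -0.028 0 0 1; 0 0 0 -0.038 0 0 1; 0 0 0 -0.047 0 0 1")

```text
clock: 5.82
tool_pos: [0.5934, -0.0749, 0.2496]
orientation: [1.0, 0.017, 0.001, 0.0]
contact_force: [0.7, 0.9, -1.6]
opening: -0.0002
gripper_force: 0.1
```

>>> servo_tool(deltas="0 0 0 -0.009 0 0 1; 0 0 0 -0.018 0 0 1; 0 0 0 -0.026 0 0 1; 0 0 0 -0.033 0 0 1; 0 0 0 -0.039 0 0 1")

```text
clock: 6.23
tool_pos: [0.5541, -0.0761, 0.2492]
orientation: [1.0, 0.017, 0.0, 0.0]
contact_force: [-1.1, 0.1, -0.5]
opening: 0.0001
gripper_force: 0.0
```

>>> servo_tool(deltas="0 0 0 -0.006 0 0 1; 0 0 0 -0.011 0 0 1; 0 0 0 -0.014 0 0 1; 0 0 0 -0.014 0 0 1; 0 0 0 -0.014 0 0 1")

```text
clock: 6.65
tool_pos: [0.5406, -0.0764, 0.2487]
orientation: [1.0, 0.017, 0.0, 0.0]
contact_force: [1.4, 0.1, -0.3]
opening: 0.0001
gripper_force: 0.0
```

>>> servo_tool(deltas="0 0 0 0 0 -0.03 1; 0 0 0 0 0 -0.05 1; 0 0 0 0.03 -0.02 -0.05 1; 0 0 0 0.06 -0.04 -0.05 1; 0 0 0 0.09 -0.06 -0.05 1")

```text
clock: 7.07
tool_pos: [0.6298, -0.0133, 0.2997]
orientation: [1.0, 0.016, 0.001, 0.0]
contact_force: [1.0, -0.4, 0.1]
opening: 0.0001
gripper_force: 0.0
```

>>> servo_tool(deltas="0 0 0 0 -0.01 0 1; 0 0 0 0 -0.01 0 1; 0 0 0 0 -0.01 0 1; 0 0 0 0 -0.01 0 1; 0 0 0 0 -0.01 0 1")

```text
clock: 7.48
tool_pos: [0.6275, -0.0056, 0.2988]
orientation: [1.0, 0.015, -0.0, 0.001]
contact_force: [0.1, -0.4, 0.5]
opening: -0.0002
gripper_force: 0.0
```

```bash
python3 - <<'E'
from h import *
go(90,31,.075)
s=viewer.camera('side');t=viewer.camera('top')
cv2.imwrite('pics/m4.png',np.hstack([cv2.resize(s[180:380,180:380],(400,400)),cv2.resize(t[200:400,210:410],(400,400))]))
E
```

```text
riser now 87.84068076399613 30.38966194902786 tipz 0.12575490900144443 clock 7.4833 F [ 0.1476 -0.4256  0.5485]
delta tool [ 0.0022 -0.0007  0.0508] rotvec [ 0.1073  0.0346 -0.1373]
```

View pics/m4.png

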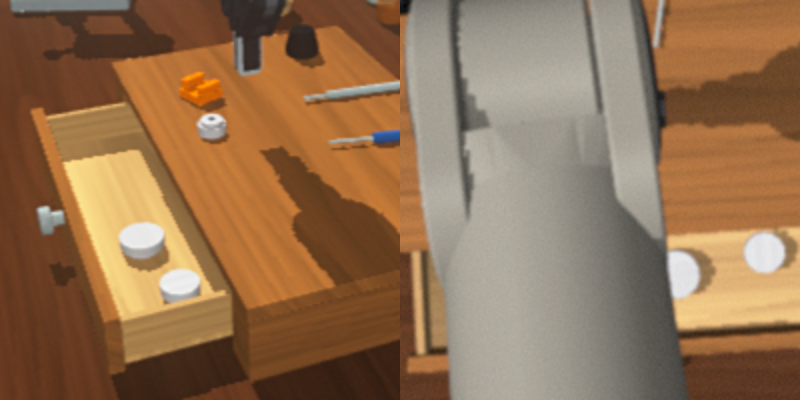

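The large die is also flat in the drawer at side pixel (251,300). Now the small die.

>>> servo_tool(deltas="0 0 0 0 0 0.015 1; 0 0 0 0 0 0.03 1; 0 0 0 0 0 0.042 1; 0 0 0 0 0 0.049 1; 0 0 0 0 0 0.05 1")

```text
clock: 8.0
tool_pos: [0.6272, -0.004, 0.2468]
orientation: [1.0, 0.016, -0.002, 0.0]
contact_force: [0.0, 0.5, -0.9]
opening: 0.0002
gripper_force: 0.0
```

>>> servo_tool(deltas="0 0 0 -0.008 0 0 1; 0 0 0 -0.017 0 0 1; 0 0 0 -0.026 0 0 1; 0 0 0 -0.035 0 0 1; 0 0 0 -0.044 0 0 1")

```text
clock: 8.42
tool_pos: [0.5842, -0.0051, 0.2496]
orientation: [1.0, 0.017, 0.001, 0.0]
contact_force: [0.2, 0.0, 0.7]
opening: 0.0
gripper_force: 0.1
```

>>> servo_tool(deltas="0 0 0 -0.008 0 0 1; 0 0 0 -0.016 0 0 1; 0 0 0 -0.023 0 0 1; 0 0 0 -0.029 0 0 1; 0 0 0 -0.034 0 0 1")

```text
clock: 8.83
tool_pos: [0.5496, -0.0061, 0.2488]
orientation: [1.0, 0.017, -0.0, 0.0]
contact_force: [0.3, -0.8, -0.6]
opening: -0.0001
gripper_force: 0.0
```

>>> servo_tool(deltas="0 0 0 -0.006 0 0 1; 0 0 0 -0.011 0 0 1; 0 0 0 -0.014 0 0 1; 0 0 0 -0.014 0 0 1; 0 0 0 -0.014 0 0 1")

```text
clock: 9.25
tool_pos: [0.5362, -0.0065, 0.2487]
orientation: [1.0, 0.017, 0.0, 0.0]
contact_force: [0.4, 0.8, 0.9]
opening: 0.0003
gripper_force: 0.0
```

>>> servo_tool(deltas="0 0 0 0 0 -0.03 1; 0 0 0 -0.03 0.005 -0.04 1; 0 0 0 -0.06 0.01 -0.04 1; 0 0 0 -0.095 0.02 -0.04 1; 0 0 0 -0.13 0.03 -0.04 1")

```text
clock: 9.67
tool_pos: [0.4066, -0.0408, 0.289]
orientation: [1.0, 0.017, 0.001, -0.0]
contact_force: [0.3, -0.1, 1.1]
opening: 0.0003
gripper_force: 0.0
```

>>> servo_tool(deltas="0 0 0 -0.015 0 0 1; 0 0 0 -0.015 0 0 1; 0 0 0 -0.015 0 0 1; 0 0 0 -0.015 0 0 1; 0 0 0 -0.015 0 0 1")

```text
clock: 10.08
tool_pos: [0.3938, -0.041, 0.2891]
orientation: [1.0, 0.017, 0.001, -0.0]
contact_force: [0.3, -0.5, 0.5]
opening: -0.0001
gripper_force: 0.0
```

```bash
python3 - <<'E'
from h import *
go(-140,1,.024)
s=viewer.camera('side');t=viewer.camera('top')
cv2.imwrite('pics/m5.png',np.hstack([cv2.resize(s[180:380,150:350],(400,400)),cv2.resize(t[210:410,230:430],(400,400))]))
E
```

```text
riser now -146.90907536267002 2.758091311834329 tipz 0.11606993859199305 clock 10.0833 F [ 0.3219 -0.4789  0.5426]
delta tool [0.0067 0.0018 0.0921] rotvec [-0.0139 -0.1112  0.077 ]
```

View pics/m5.png

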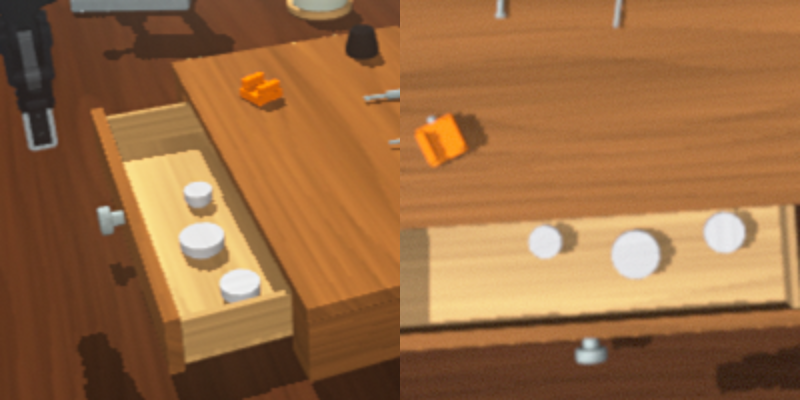

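All three dies lie flat in the drawer and the holder is unmoved. Next I'll go down in front of the knob and push it.

>>> servo_tool(deltas="0 0 0 0 0.001 0.022 1; 0 0 0 0 0.002 0.044 1; 0 0 0 0 0.002 0.066 1; 0 0 0 0 0.002 0.084 1; 0 0 0 0 0.002 0.092 1")

```text
clock: 10.6
tool_pos: [0.3918, -0.0431, 0.1945]
orientation: [1.0, 0.017, -0.002, -0.0]
contact_force: [0.8, -0.6, -0.7]
opening: -0.0
gripper_force: 0.0
```

>>> servo_tool(deltas="0 0 0 0.004 0 0 1; 0 0 0 0.01 0 0 1; 0 0 0 0.016 0 0 1; 0 0 0 0.022 0 0 1; 0 0 0 0.028 0 0 1")

```text
clock: 11.02
tool_pos: [0.4213, -0.0424, 0.1976]
orientation: [1.0, 0.017, 0.0, 0.0]
contact_force: [-2.0, 0.1, 0.8]
opening: 0.0001
gripper_force: 0.9
```

```bash
python3 -c "
from h import *
go(-43,1,.024)"
```

```text
riser now -119.44888378389092 0.42240275447176245 tipz 0.02455977878657964 clock 11.0167 F [-1.9553  0.0657  0.7649]
delta tool [ 0.0764 -0.0006  0.0006] rotvec [ 0.0209 -0.0425  0.018 ]
```

Contact is made at about 2 N, and 76 mm is left.

>>> servo_tool(deltas="0 0 0 0.008 0 0 1; 0 0 0 0.016 0 0 1; 0 0 0 0.024 0 0 1; 0 0 0 0.032 0 0 1; 0 0 0 0.04 0 0 1")

```text
clock: 11.43
tool_pos: [0.4611, -0.0411, 0.1967]
orientation: [1.0, 0.017, -0.0, 0.0]
contact_force: [-2.2, -0.7, 1.4]
opening: -0.0
gripper_force: 1.0
```

>>> servo_tool(deltas="0 0 0 0.008 0 0 1; 0 0 0 0.015 0 0 1; 0 0 0 0.021 0 0 1; 0 0 0 0.026 0 0 1; 0 0 0 0.03 0 0 1")

```text
clock: 11.85
tool_pos: [0.4909, -0.0401, 0.1966]
orientation: [1.0, 0.017, 0.0, 0.0]
contact_force: [-1.3, -0.1, 1.4]
opening: 0.0
gripper_force: 0.9
```

>>> servo_tool(deltas="0 0 0 0.002 0 0 1; 0 0 0 0.004 0 0 1; 0 0 0 0.005 0 0 1; 0 0 0 0.006 0 0 1; 0 0 0 0.006 0 0 1")

```text
clock: 12.27
tool_pos: [0.4963, -0.0399, 0.1967]
orientation: [1.0, 0.017, 0.0, 0.0]
contact_force: [-0.6, -0.6, 0.1]
opening: 0.0001
gripper_force: 0.4
```

```bash
python3 -c "
from h import *
go(-43,1,.024)"
```

```text
riser now -44.39046750203291 0.48006850732437223 tipz 0.02367094760108429 clock 12.2667 F [-0.5505 -0.5591  0.1107]
delta tool [ 0.0014 -0.0005 -0.0003] rotvec [ 0.0031 -0.0146  0.0175]
```

Not yet at the stop, so I'll creep on until the force rises.

>>> servo_tool(deltas="0 0 0 0.001 0 0 1; 0 0 0 0.002 0 0 1; 0 0 0 0.002 0 0 1; 0 0 0 0.003 0 0 1; 0 0 0 0.003 0 0 1")

```text
clock: 12.68
tool_pos: [0.4979, -0.0398, 0.1964]
orientation: [1.0, 0.017, -0.002, 0.0]
contact_force: [-6.6, -0.7, 4.7]
opening: 0.0001
gripper_force: 3.2
```

>>> servo_tool(deltas="0 0 0 0.001 0 0 1; 0 0 0 0.002 0 0 1; 0 0 0 0.002 0 0 1; 0 0 0 0.003 0 0 1; 0 0 0 0.003 0 0 1")

```text
clock: 13.1
tool_pos: [0.4989, -0.0398, 0.196]
orientation: [1.0, 0.017, -0.005, 0.0]
contact_force: [-10.6, -0.7, 9.9]
opening: -0.0002
gripper_force: 5.6
```

The hard stop is reached: force is at 10 N and the knob end is at about x = -31 mm (−32 expected when shut). Backing off to check.

>>> servo_tool(deltas="0 0 0 -0.006 0 0 1; 0 0 0 -0.02 0 0 1; 0 0 0 -0.035 0 0 1; 0 0 0 -0.05 0 0 1; 0 0 0 -0.06 0 0 1")

```text
clock: 13.52
tool_pos: [0.442, -0.0416, 0.1969]
orientation: [1.0, 0.017, 0.001, -0.0]
contact_force: [-0.7, 0.2, 0.8]
opening: -0.0
gripper_force: 0.0
```

>>> servo_tool(deltas="0 0 0 0 0 -0.03 1; 0 0 0 0 0 -0.06 1; 0 0 0 -0.01 0 -0.09 1; 0 0 0 -0.02 0 -0.12 1; 0 0 0 -0.02 0 -0.14 1")

```text
clock: 13.93
tool_pos: [0.4223, -0.0422, 0.3398]
orientation: [1.0, 0.017, 0.003, 0.0]
contact_force: [1.2, -0.5, -0.2]
opening: 0.0001
gripper_force: 0.0
```

```bash
python3 - <<'E'
from h import *
go(-140,1,.024)
s=viewer.camera('side');t=viewer.camera('top')
cv2.imwrite('pics/m6.png',np.hstack([cv2.resize(s[160:400,180:500],(400,300)),cv2.resize(t[120:360,160:480],(400,300))]))
E
```

```text
riser now -118.43370805907014 0.6506607877229745 tipz 0.16682682546807343 clock 13.9333 F [ 1.2033 -0.5498 -0.2275]
delta tool [-0.0224 -0.0005  0.1427] rotvec [ 0.0595 -0.3463  0.0321]
```

View pics/m6.png

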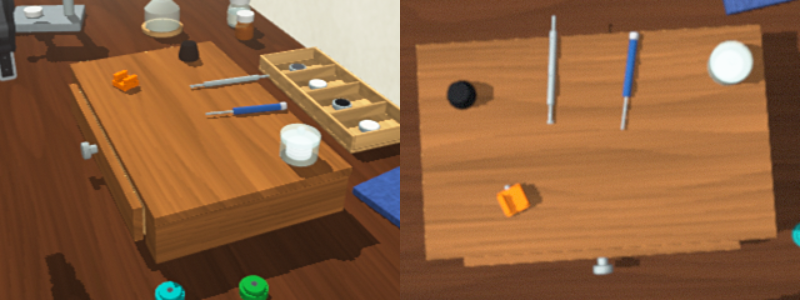

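The side view shows a pale stripe at the right end of the panel, around full-image (296,338), which may be a remaining gap. I'll measure it by code.

```bash
python3 - <<'E'
from h import *
def pr(n,rx,ry,z):
    i=viewer.camera_info(n);c=np.r_[O+X*rx/1000+Y*ry/1000,z]
    p=i['mtx']@R.from_quat(i['attitude']).inv().apply(c-i['eye']);return p[:2]/p[2]
t=viewer.camera('top');s=viewer.camera('side')
cv2.imwrite('pics/t7.png',t);cv2.imwrite('pics/s7.png',s)
for y in(120,60,-60,-120):
    v=[]
    for rx in range(8,-36,-2):
        P=np.array([pr('top',rx,y+d,.054) for d in range(-15,16)],np.float32)
        v.append(int(cv2.remap(cv2.cvtColor(t,6),P[None,:,0],P[None,:,1],1).mean()))
    print('top y',y,v)
# knob along x
print('knob',[int(cv2.getRectSubPix(cv2.cvtColor(t,6),(5,1),tuple(map(float,pr('top',rx,1,.036))))[0].mean()) for rx in range(-6,-50,-2)])
# side wall stripe: bgr along x at y=-172 z=.045
for z in(.05,.04,.03):
  print('side',z,[(rx,*map(int,cv2.getRectSubPix(s,(1,1),tuple(map(float,pr('side',rx,-165,z))))[0,0])) for rx in range(6,-30,-2)])
E
```

```text
top y 120 [151, 147, 140, 137, 135, 135, 141, 143, 143, 142, 118, 83, 76, 75, 73, 75, 75, 72, 70, 71, 73, 72]
top y 60 [148, 146, 141, 139, 135, 133, 138, 142, 142, 138, 112, 80, 75, 75, 73, 69, 69, 71, 71, 72, 73, 73]
top y -60 [135, 138, 138, 139, 137, 135, 136, 133, 128, 122, 102, 80, 74, 73, 74, 75, 74, 76, 79, 78, 79, 77]
top y -120 [129, 132, 134, 133, 130, 131, 136, 135, 133, 124, 101, 78, 76, 78, 78, 78, 77, 74, 74, 75, 76, 78]
knob [133, 133, 133, 138, 172, 205, 211, 209, 192, 189, 212, 213, 208, 181, 116, 73, 68, 72, 70, 71, 74, 76]
side 0.05 [(6, 40, 84, 138), (4, 29, 58, 93), (2, 46, 82, 114), (0, 51, 90, 124), (-2, 39, 81, 130), (-4, 36, 77, 127), (-6, 37, 77, 125), (-8, 37, 77, 127), (-10, 37, 79, 131), (-12, 35, 72, 118), (-14, 29, 59, 97), (-16, 29, 60, 99), (-18, 31, 61, 101), (-20, 29, 59, 97), (-22, 29, 58, 93), (-24, 29, 59, 95), (-26, 30, 59, 97), (-28, 28, 51, 89)]
side 0.04 [(6, 29, 58, 92), (4, 30, 60, 98), (2, 54, 95, 136), (0, 65, 115, 156), (-2, 41, 82, 129), (-4, 35, 74, 121), (-6, 36, 75, 123), (-8, 36, 76, 125), (-10, 37, 78, 127), (-12, 35, 72, 118), (-14, 30, 61, 99), (-16, 29, 59, 98), (-18, 28, 57, 94), (-20, 28, 57, 94), (-22, 29, 59, 96), (-24, 27, 54, 91), (-26, 28, 55, 99), (-28, 30, 56, 102)]
side 0.03 [(6, 28, 58, 97), (4, 29, 59, 96), (2, 54, 97, 135), (0, 65, 112, 154), (-2, 40, 80, 127), (-4, 34, 76, 125), (-6, 37, 78, 129), (-8, 38, 79, 130), (-10, 37, 78, 129), (-12, 35, 73, 122), (-14, 30, 59, 97), (-16, 28, 56, 92), (-18, 28, 58, 95), (-20, 27, 55, 91), (-22, 28, 50, 90), (-24, 31, 56, 102), (-26, 30, 55, 99), (-28, 31, 57, 102)]
```

The panel's outer face measures about -12.5 mm and the knob about -33 mm, so it's shut within 1–2 mm. One more firmer push on the middle of the knob will make sure.

>>> servo_tool(deltas="0 0 0 0.02 0 0.03 1; 0 0 0 0.02 0 0.06 1; 0 0 0 0.02 0 0.09 1; 0 0 0 0.02 0 0.12 1; 0 0 0 0.02 0 0.137 1")

```text
clock: 14.55
tool_pos: [0.4402, -0.0414, 0.1951]
orientation: [1.0, 0.017, -0.004, -0.001]
contact_force: [-1.1, -0.8, 0.2]
opening: -0.0002
gripper_force: 0.0
```

>>> servo_tool(deltas="0 0 0 0.015 0 0 1; 0 0 0 0.03 0 0 1; 0 0 0 0.042 0 0 1; 0 0 0 0.048 0 0 1; 0 0 0 0.052 0 0 1")

```text
clock: 14.97
tool_pos: [0.4945, -0.0397, 0.1983]
orientation: [1.0, 0.017, -0.001, -0.0]
contact_force: [0.1, -0.6, 0.6]
opening: -0.0003
gripper_force: 0.0
```

>>> servo_tool(deltas="0 0 0 0.002 0 0 1; 0 0 0 0.004 0 0 1; 0 0 0 0.006 0 0 1; 0 0 0 0.008 0 0 1; 0 0 0 0.01 0 0 1")

```text
clock: 15.38
tool_pos: [0.4996, -0.0397, 0.1987]
orientation: [1.0, 0.017, -0.007, 0.0]
contact_force: [-14.1, -0.2, 10.9]
opening: -0.0002
gripper_force: 7.1
```

>>> servo_tool(deltas="0 0 0 0.002 0 0 1; 0 0 0 0.003 0 0 1; 0 0 0 0.004 0 0 1; 0 0 0 0.005 0 0 1; 0 0 0 0.006 0 0 1")

```text
clock: 15.8
tool_pos: [0.5016, -0.0397, 0.1979]
orientation: [1.0, 0.017, -0.014, 0.0]
contact_force: [-21.5, -0.2, 19.3]
opening: -0.0001
gripper_force: 11.2
```

The tip stopped at the same place (x ≈ 0.497) at 21 N, so this is the hard stop. Retreating.

>>> servo_tool(deltas="0 0 0 -0.01 0 0 1; 0 0 0 -0.025 0 0 1; 0 0 0 -0.045 0 0 1; 0 0 0 -0.06 0 0 1; 0 0 0 -0.075 0 0 1")

```text
clock: 16.22
tool_pos: [0.4341, -0.042, 0.1998]
orientation: [1.0, 0.017, 0.0, 0.0]
contact_force: [-0.3, -0.5, 0.3]
opening: -0.0
gripper_force: 0.0
```

>>> servo_tool(deltas="0 0 0 0 0 -0.03 1; 0 0 0 0 0 -0.06 1; 0 0 0 -0.01 0 -0.09 1; 0 0 0 -0.02 0 -0.12 1; 0 0 0 -0.02 0 -0.14 1")

```text
clock: 16.63
tool_pos: [0.414, -0.0426, 0.3424]
orientation: [1.0, 0.017, 0.001, 0.001]
contact_force: [1.0, 0.4, -0.3]
opening: -0.0
gripper_force: 0.0
```

>>> servo_tool(deltas="0 0 0 0 0 0 1; 0 0 0 0 0 0 1; 0 0 0 0 0 0 1; 0 0 0 0 0 0 1; 0 0 0 0 0 0 1")

```text
clock: 17.05
tool_pos: [0.4148, -0.0426, 0.3383]
orientation: [1.0, 0.017, -0.002, -0.0]
contact_force: [-0.5, -0.3, 0.6]
opening: 0.0007
gripper_force: 0.0
```

```bash
python3 - <<'E'
from h import *
s=viewer.camera('side');a=cv2.absdiff(s,cv2.imread('pics/s7.png'))[:,:,1]
print('diff near panel',a[215:370,240:310].max(), a[215:370,240:310].mean())
print(arm.state()['contact_force']); print(arm.hand_in())
E
```

```text
diff near panel 4 0.8235023041474654
[ 0.4868  1.0578 -0.3086]
the job is handed in; nothing more can be done
None
```

I swept all three dies into the drawer, pushed it shut to its hard stop, left everything else on the top in place, and handed the job in at about 17 s; no verdict came back.

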